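Hang the rinsed mixing cup on the drying peg

TASK

Take the steel mixing cup out of the sloping draining cradle, turn it upside down and put it over the free drying peg, next to the peg that already has a cup on it. Lower it all the way down before letting go, so that it stands mouth down with its rim on the ribs of the stand, and leave the other cup where it is.

Things in the scene. Friction and masses are not known exactly. Their poses are not given: they have to be found in the camera images.
- cup_center (a point): Centre of the loose steel cup to move: plain cylinder, 48 mm outside diameter, 75 mm high, wall 2.2, floor 3, 0.12 kg. Point on its axis, 37.5 mm from either end; z axis runs from closed bottom to open mouth. It starts lying in the cradle, axis 30 degrees below level, mouth at the low end facing roughly away from the robot, centre 80 mm above the bench. Which side is up does not matter.
- cradle: Fixed draining cradle: two sloping steel rails on a wooden foot 130x44x14 mm, a low stop plate at the cup's mouth. Origin on the bench under the cup's centre; x points level towards the low end (the cup's mouth). Narrower than the cup, so both sides of the cup are free for fingers; the cup lifts straight up out of it.
- free_stand_foot (a point): Foot of the free drying peg: point on the peg's axis level with the top of the three ribs that the cup's rim will stand on, 20 mm above the bench; z up. Fixed wooden stand, a disc 84 mm across; the peg is 12 mm thick, rises 58 mm above this point and fits loosely in the cup (43 mm wide, 72 mm deep inside).
- other_cup_center (a point): Centre of a second, equal loose cup that stands mouth down over the peg of an equal second stand, 130 mm or more from the free one; z from bottom to mouth (down). It stays there.

How it is judged:
By the outcome, as a careful person would: the job done as asked, in the order asked, and still so for the second after the job is handed in, with the robot touching nothing.
It also fails if it takes over 45 s, if anything falls off the work surface, if the arm or the gripper's body presses on something with over 40 N, if the wrist force passes 120 N, or if a joint passes its speed limit or range.

ROBOT

A 6-joint arm with a two-finger parallel gripper is mounted at the origin on a cart in front of the work surface, level with it; the furniture and walls round the work are solid. World frame = base frame: x ahead of the robot, y to its left, z up, the work surface at z = 0. Lengths are in m, angles in degrees, forces in N, time in s.
With the tool pointing down it reaches from about 0.35 to 0.85 m from the base axis. Payload 8.1 kg.
Tool frame: the origin (TCP) lies at the very end of the fingers, on their centre line; the grasp point (between the pads) lies 19 mm behind it; z points along the fingers, y is the direction in which the jaws open and shut (so a half turn about z gives the same grasp; the last joint's range is limited). The gripper opens to 85 mm and grips with 20 to 120 N. Pads are 22 mm wide; open, the fingers measure 114 mm over their backs; the gripper's body (76 mm by 85 mm) begins 54 mm behind the grasp point. The pads swing forward as they close: fully open they stand 13 mm farther back than shut.
Start: joints at [63.805, 7.471, 85.268, -0, 87.261, -4.893], TCP at [0.218, 0.559, 0.209] pointing down, gripper open.
Joint ranges: [-169.43, 169.43], [-51.17, 129.36], [1.28, 143.12], [-76.62, 256.62], [0, 156.53], [-152.29, 152.29]. Speed limits (degrees/s): [136.94, 136.94, 159.86, 180, 180, 180].

INTERFACE

Orientations are given as [roll, pitch, yaw] about the fixed x, y, z axes, in that order (R = Rz(yaw) Ry(pitch) Rx(roll)).
In Python, from cell import get_state, capture, camera_params, sign_off, spot_in, trace gives the robot as it stands.
- The arm moves only by the tool move_arm, never from a script. Its argument "rows" is a list of rows, each an object of numbers: "claw": the opening in per cent of the stroke, from 0 (shut) to 100 (fully open); "x", "y", "z": the shift along the tool's x, y, z in cm; "rx", "ry", "rz": the turn, a rotation vector about the tool's x, y, z in degrees. A call has 1 to 12 rows; each row is the pose to reach, as a shift and turn from the pose commanded when the call began, along the tool's axes at that moment; what a row does not reach only later rows make up. A row lasts 1/10 s, in which the tool goes at most 50 mm and 8.59 degrees, less where a joint would pass 70% of its speed; a pose out of reach is approached as far as the arm can. A call with a gripper value outside its range is refused whole. The fingers move at their own pace and stop on an object; "grip_force" is the grip in N (left out, the last holds). Time passes only in rows, so rows that repeat a pose let the fingers close. It gives the time, the measured TCP pose, the force and the opening at its end, in the units of the state.
- get_state(): the state, without advancing time (a new reading comes with each control period).
- capture(name): name is "scene" or "top"; returns (picture, depth): 420x560x3 uint8, red, green, blue; 420x560 float32, m along the optical axis (not along the pixel's ray), 0 where there is no reading.
- camera_params(name): a dict with "fovy" (degrees; the focal length in pixels is half the picture's height over the tangent of half this angle, whatever the lens; pixels are square), "cx", "cy" (the principal point, pixels), "k1" (the pictures are not rectified: a ray, as slopes to the right and down, at radius r is drawn at 1 + k1 r^2 times it, then the intrinsics apply), "R" (3x3) and "t" (3): a world point X has camera coordinates R X + t. Camera axes: x right, y down, z forward; pixel columns grow to the right and rows downward; lengths in m; the calibration is good to about 2 mm. A picture is of the moment at which its call begins. camera_params takes no time and is no camera call.
- sign_off(): hands the job in, once; it reports no verdict.
Trained networks look in the newest picture that a camera, given by its name, has taken for a name from the list of things; names that differ only in an ending like _2 or _b are one class to them, and where a whole thing is asked for, a point or a joint stands for the part that bears it (a point fixed in the world has none). Each returns a list of dicts, best first, with "confidence" (0 to 1); they miss things now and then, are a little off and sometimes report something else, mostly with a low value. They report only what shows in the picture. A call takes as long as a camera call.
- spot_in(camera, query): "extent" ([left, top, right, bottom] in pixels, round what is visible of it).
- trace(camera, query): "pixels" (420x560 bool, what is visible of it) and "extent" ([left, top, right, bottom] in pixels, round what is visible of it).
The state is a dict: "time": time; "q": joint angles; "qd": joint speeds; "tau": joint torques, N m; "tool_pos": TCP position; "tcp_rot": TCP orientation; "force": force on the tool from outside, world axes, zero at the start; "moment": the same for the moment, N m; "gripper_width": finger opening in m.
Only numpy, scipy, OpenCV 4.12 (cv2) and the standard library are available. Lean on these libraries where they do the work, as an engineer would, in place of code of your own. Each camera call takes 0.05 s, during which the arm holds its last target. There are 200 camera calls.

## Working session

There is one attempt and no reset: what is moved stays moved. The work goes in short steps, Python scripts to look and compute and a tool call to move; the robot and the scene stay as the last step left them, time stands still between calls to the robot, and variables do not carry over. Pictures are saved under pics/ and viewed, about 8 in all and at most 12, crops included, and the job is handed in when it is done.

Besides the shell and the picture viewer there is one more tool, called after "Request:" by a JSON object that holds its "op" and its "data", one argument or row to a line. move_arm: Moves the arm, as the interface text tells. Its arguments: {"type":"object","properties":{"rows":{"type":"array"},"grip_force":{"type":"number"}},"required":["rows"]}

```bash
ls; mkdir -p pics
cat > h.py <<'E'
import numpy as np, cv2
from cell import *
def pts(name,depth,mask):
    p=camera_params(name);f=210/np.tan(np.radians(p['fovy']/2))
    v,u=np.nonzero(mask&(depth>0));d=depth[v,u]
    K=np.array([[f,0,p['cx']],[0,f,p['cy']],[0,0,1]])
    n=cv2.undistortPoints(np.stack([u,v],1).astype(float)[:,None],K,np.array([p['k1'],0,0,0.]))[:,0]
    # the model may be drawn at (1+k1 r^2): same as OpenCV k1
    c=np.c_[n*d[:,None],d]
    return (c-np.array(p['t']))@np.array(p['R']),u,v
E
python3 - <<'E'
from h import *
ims=[]
for n in('scene','top'):
    im,d=capture(n);np.savez('pics/'+n,im=im,d=d)
    im=im[:,:,::-1].copy()
    p=camera_params(n);print(n,p['fovy'],p['k1'],-np.array(p['R']).T@np.array(p['t']))
    for q in('cup_center','cradle','free_stand_foot'):
        for r in trace(n,q):
            P,u,v=pts(n,d,r['pixels']);print(n,q,r['confidence'],r['extent'],np.median(P,0).round(3),np.percentile(P,2,0).round(3),np.percentile(P,98,0).round(3))
    cv2.imwrite(f'pics/{n}0.png',im)
print(get_state())
E
```

```text
pics
scene 52.64062264050316 -0.0885993851822048 [0.20895072 0.38485823 0.67411263]
scene cup_center 0.91 [330.9, 176.4, 374.5, 198.1] [ 0.484 -0.226  0.092] [ 0.451 -0.26   0.057] [ 0.528 -0.217  0.116]
scene cradle 0.8 [325.6, 192.9, 384.7, 232.9] [ 0.468 -0.229  0.014] [ 0.412 -0.282 -0.   ] [ 0.536 -0.219  0.076]
scene free_stand_foot 0.79 [204.2, 210.4, 244.8, 255.3] [ 0.649 -0.002  0.015] [ 0.615 -0.042  0.005] [0.689 0.034 0.071]
top 47.44431842574615 -0.07913363178511623 [ 0.42192818 -0.1116141   0.92650319]
top cup_center 0.76 [340.4, 249.0, 371.4, 299.8] [ 0.489 -0.241  0.097] [ 0.451 -0.267  0.002] [ 0.534 -0.22   0.116]
top cradle 0.73 [335.8, 249.8, 363.1, 320.4] [ 0.438 -0.235  0.014] [ 0.412 -0.265  0.005] [ 0.534 -0.222  0.077]
top free_stand_foot 0.81 [208.0, 170.6, 249.9, 217.7] [ 0.651 -0.01   0.015] [ 0.615 -0.047  0.005] [0.691 0.029 0.075]
{'time': 0.4, 'q': array([ 6.38034381e+01,  7.47766416e+00,  8.52752947e+01, -1.25577818e-03,
        8.72618331e+01, -4.89206081e+00]), 'qd': array([ 0.07439682, -0.04869933, -0.10878038, -0.03598884, -0.11135164,
        0.12644354]), 'tau': array([-7.46404112e-05, -5.68520629e+01, -5.00098407e+01, -2.26989346e-04,
        5.41410307e-03,  5.95137703e-05]), 'tool_pos': array([0.21793901, 0.55893937, 0.20935251]), 'tcp_rot': array([-1.79985155e+02, -1.16825526e-05,  1.58695559e+02]), 'force': array([-0.02562359, -0.91809556, -0.13863589]), 'moment': array([-0.02333454,  0.03495908, -0.03344004]), 'gripper_width': 0.08548475094952245}
```

View pics/scene0.png

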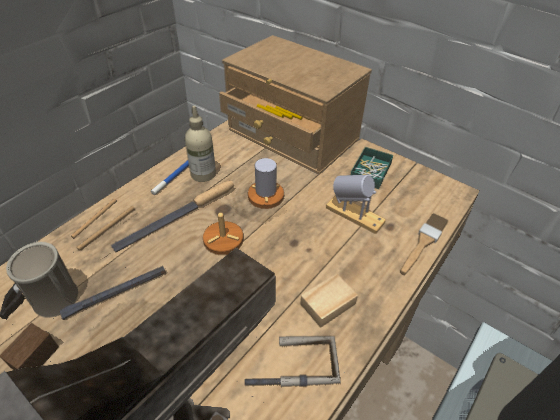

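View pics/top0.png

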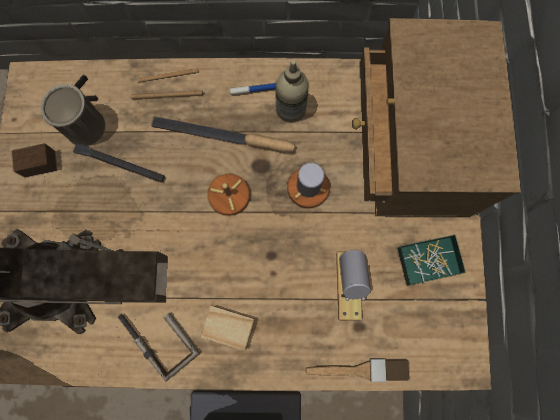

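The scene shows the loose cup in the cradle at (353,187), or (355,275) from the top camera. The free stand is at (228,194) in the top view, with the other cup beside it at (311,180). Next I'll fit the cup axis and the peg.

```bash
cat > fit.py <<'E'
from h import *
from scipy.optimize import least_squares
P=[];S=[]
C,D={},{}
for n in('scene','top'):
    im,d=capture(n)
    r=[a for a in trace(n,'cup_center')]
    r=min(r,key=lambda a:np.hypot(np.mean(a['extent'][::2])-dict(scene=353,top=355)[n],np.mean(a['extent'][1::2])-dict(scene=187,top=275)[n]))
    m=cv2.erode(r['pixels'].astype(np.uint8),np.ones((3,3)))>0
    Q,_,_=pts(n,d,m);Q=Q[Q[:,2]>.06];P.append(Q)
    s=trace(n,'free_stand_foot')[0];Q,_,_=pts(n,d,s['pixels'])
    pk=Q[Q[:,2]>.035];ring=Q[(Q[:,2]>.004)&(Q[:,2]<.03)]
    f=least_squares(lambda p:0*p+1 if 0 else np.maximum(np.hypot(*(ring[:,:2]-p).T)-.042,0),ring[:,:2].mean(0))
    print(n,'peg',np.median(pk,0),len(pk),'disc bbox mid',(np.percentile(ring,1,0)+np.percentile(ring,99,0))/2,f.x,'top',Q[:,2].max())
def fit(P):
    def res(p):
        c=np.array([p[0],p[1],p[3]]);y=p[2];a=np.array([np.cos(y)*np.cos(p[4]),np.sin(y)*np.cos(p[4]),-np.sin(p[4])])
        q=P-c;s=q@a;r=np.linalg.norm(q-s[:,None]*a,axis=1)
        dx=np.abs(np.stack([r-.024,np.abs(s)-.0375]))
        return np.minimum(dx[0],dx[1])+10*np.maximum(np.abs(s)-.0385,0)
    return least_squares(res,[.49,-.235,0,.08,np.radians(30)],loss='soft_l1',f_scale=.002)
for Q in P+[np.vstack(P)]:
    r=fit(Q);print('cup',r.x[:2].round(4),'yaw',np.degrees(r.x[2]),'z',r.x[3],'tilt',np.degrees(r.x[4]),len(Q),r.cost)
for n in('top','scene'):
    for a in spot_in(n,'other_cup_center'): print(n,a)
E
python3 fit.py
```

```text
scene peg [ 0.64975375 -0.00351281  0.0621521 ] 111 disc bbox mid [ 0.65155055 -0.00485863  0.01446312] [ 0.65279292 -0.00570123] top 0.16983283106656202
top peg [ 0.65121853 -0.00996649  0.07219163] 66 disc bbox mid [ 0.65386143 -0.00922917  0.01490652] [ 0.65462547 -0.00841434] top 0.08157511502281924
cup [ 0.4902 -0.2424] yaw 1.5018300586321467 z 0.07956102064531106 tilt 29.859207156547743 763 0.0004027065002442815
cup [ 0.4909 -0.2438] yaw 0.4729623135938037 z 0.07967069926096104 tilt 29.81285618262836 1117 0.0004828324477943967
cup [ 0.4905 -0.243 ] yaw 1.4250775929139903 z 0.07974768311805631 tilt 29.85595264378492 1880 0.0010336061277103398
top {'extent': [298.6, 160.2, 323.7, 195.2], 'confidence': 0.79}
```

Request:
{"op": "move_arm", "data": {
  "rows": [
    {"z":-5},
    {"z":-10},
    {"z":-13,"claw":100}
  ]
}}

```text
invalid input
```

Request:
{"op": "move_arm", "data": {
  "rows": [
    {"claw":100,"x":0,"y":0,"z":-5,"rx":0,"ry":0,"rz":0},
    {"claw":100,"x":0,"y":0,"z":-10,"rx":0,"ry":0,"rz":0},
    {"claw":100,"x":0,"y":0,"z":-13,"rx":0,"ry":0,"rz":0}
  ]
}}

```text
time: 1.1
tool_pos: [0.2182, 0.5597, 0.3441]
tcp_rot: [179.7, 0.0, 158.7]
force: [0.4, -0.0, 0.5]
gripper_width: 0.0851
```

```bash
cat > plan.py <<'E'
import numpy as np,json
from scipy.spatial.transform import Rotation as R,Slerp
def rot(th,psi):  # tool tilted th forward from down, in heading psi; jaws level
    th,psi=np.radians([th,psi]);z=np.array([np.sin(th)*np.cos(psi),np.sin(th)*np.sin(psi),-np.cos(th)])
    y=np.array([np.sin(psi),-np.cos(psi),0]);return R.from_matrix(np.c_[np.cross(y,z),y,z])
def eul(e): return R.from_euler('xyz',e,degrees=True)
def rows(p0,R0,p1,R1,claw=100,n=None,hold=0):
    rel=R0.inv()*R1;rv=rel.as_rotvec(degrees=True);s=R0.inv().apply(np.array(p1)-p0)*100
    n=n or int(np.ceil(max(np.linalg.norm(rv)/8.3,np.linalg.norm(s)/4.0)));print('n',n,s.round(2),rv.round(1))
    out=[dict(claw=claw,**{k:round(float(v),2) for k,v in zip(('x','y','z','rx','ry','rz'),list(s*i/n)+list(rv*i/n))}) for i in range(1,n+1)]
    for i in range(0,n,12):print(json.dumps(out[i:i+12]))
E
python3 - <<'E'
from plan import *
p0=[.2182,.5597,.344];R0=eul([180,0,158.7])
Rg=rot(45,1.2);c=np.array([.4905,-.243,.08]);g=c+.019*Rg.as_matrix()[:,2];pre=g-.13*Rg.as_matrix()[:,2]
print(g,pre,Rg.as_euler('xyz',degrees=True))
A=[.45,.10,.38];RA=rot(0,50)
rows(p0,R0,A,RA);rows(A,RA,pre+[0,0,.03],Rg)
E
```

```text
[ 0.50393208 -0.24271864  0.06656497] [ 0.41202836 -0.24464375  0.15848885] [180.  -45.    1.2]
n 14 [-38.3  -34.41  -3.6 ] [  0.   -0.  108.7]
[{"claw": 100, "x": -2.74, "y": -2.46, "z": -0.26, "rx": 0.0, "ry": -0.0, "rz": 7.76}, {"claw": 100, "x": -5.47, "y": -4.92, "z": -0.51, "rx": 0.0, "ry": -0.0, "rz": 15.53}, {"claw": 100, "x": -8.21, "y": -7.37, "z": -0.77, "rx": 0.0, "ry": -0.0, "rz": 23.29}, {"claw": 100, "x": -10.94, "y": -9.83, "z": -1.03, "rx": 0.0, "ry": -0.0, "rz": 31.06}, {"claw": 100, "x": -13.68, "y": -12.29, "z": -1.29, "rx": 0.0, "ry": -0.0, "rz": 38.82}, {"claw": 100, "x": -16.41, "y": -14.75, "z": -1.54, "rx": 0.0, "ry": -0.0, "rz": 46.59}, {"claw": 100, "x": -19.15, "y": -17.2, "z": -1.8, "rx": 0.0, "ry": -0.0, "rz": 54.35}, {"claw": 100, "x": -21.88, "y": -19.66, "z": -2.06, "rx": 0.0, "ry": -0.0, "rz": 62.11}, {"claw": 100, "x": -24.62, "y": -22.12, "z": -2.31, "rx": 0.0, "ry": -0.0, "rz": 69.88}, {"claw": 100, "x": -27.35, "y": -24.58, "z": -2.57, "rx": 0.0, "ry": -0.0, "rz": 77.64}, {"claw": 100, "x": -30.09, "y": -27.04, "z": -2.83, "rx": 0.0, "ry": -0.0, 
[... 522 characters left out ...]
8.65, "y": 5.77, "z": 5.75, "rx": -5.74, "ry": 12.66, "rz": 13.86}, {"claw": 100, "x": -11.54, "y": 7.7, "z": 7.66, "rx": -7.66, "ry": 16.88, "rz": 18.48}, {"claw": 100, "x": -14.42, "y": 9.62, "z": 9.58, "rx": -9.57, "ry": 21.1, "rz": 23.1}, {"claw": 100, "x": -17.31, "y": 11.55, "z": 11.49, "rx": -11.48, "ry": 25.31, "rz": 27.72}, {"claw": 100, "x": -20.19, "y": 13.47, "z": 13.41, "rx": -13.4, "ry": 29.53, "rz": 32.34}, {"claw": 100, "x": -23.07, "y": 15.4, "z": 15.32, "rx": -15.31, "ry": 33.75, "rz": 36.96}, {"claw": 100, "x": -25.96, "y": 17.32, "z": 17.24, "rx": -17.22, "ry": 37.97, "rz": 41.58}, {"claw": 100, "x": -28.84, "y": 19.24, "z": 19.15, "rx": -19.14, "ry": 42.19, "rz": 46.21}]
```

Request:
{"op": "move_arm", "data": {
  "rows": [
    {"claw":100,"x":-5.5,"y":-4.9,"z":-0.5,"rx":0,"ry":0,"rz":15},
    {"claw":100,"x":-8.2,"y":-7.4,"z":-0.8,"rx":0,"ry":0,"rz":23},
    {"claw":100,"x":-11,"y":-9.8,"z":-1,"rx":0,"ry":0,"rz":31},
    {"claw":100,"x":-13.7,"y":-12.3,"z":-1.3,"rx":0,"ry":0,"rz":39},
    {"claw":100,"x":-16.4,"y":-14.8,"z":-1.5,"rx":0,"ry":0,"rz":47},
    {"claw":100,"x":-19.2,"y":-17.2,"z":-1.8,"rx":0,"ry":0,"rz":55},
    {"claw":100,"x":-22,"y":-19.7,"z":-2,"rx":0,"ry":0,"rz":63},
    {"claw":100,"x":-25,"y":-22,"z":-2.5,"rx":0,"ry":0,"rz":71},
    {"claw":100,"x":-28,"y":-25,"z":-3,"rx":0,"ry":0,"rz":80},
    {"claw":100,"x":-32,"y":-29,"z":-3.2,"rx":0,"ry":0,"rz":90},
    {"claw":100,"x":-35.5,"y":-32,"z":-3.4,"rx":0,"ry":0,"rz":100},
    {"claw":100,"x":-38.3,"y":-34.4,"z":-3.6,"rx":0,"ry":0,"rz":108.7}
  ]
}}

```text
time: 2.3
tool_pos: [0.4505, 0.0969, 0.3759]
tcp_rot: [179.9, -0.0, 55.2]
force: [1.0, 1.1, -0.4]
gripper_width: 0.0856
```

```bash
cat >> plan.py <<'E'
def now():
    from cell import get_state
    s=get_state();print('t',s['time'],'q',s['q'].round(1),'F',np.round(s['force'],1),'w',s['gripper_width'],s['tool_pos'].round(4),s['tcp_rot'].round(1))
    return s['tool_pos'],eul(s['tcp_rot'])
def rel(p1,R1,p0=None,R0=None):
    if p0 is None:p0,R0=now()
    print('shift cm',(R0.inv().apply(np.array(p1)-p0)*100).round(2),'rv',(R0.inv()*R1).as_rotvec(degrees=True).round(1))
def tcp(c,Rg,d=0,g=.019): return np.array(c)+(g-d)*Rg.as_matrix()[:,2]
E
python3 -c "
from plan import *
Rg=rot(45,1.2);rel(tcp([.4905,-.243,.08],Rg,.14)+[0,0,.03],Rg)"
```

```text
t 2.3 q [  5.8 -14.5  89.2  -0.  105.3  40.6] F [ 1.   1.1 -0.4] w 0.08561777307725353 [0.4505 0.0969 0.3759] [179.9  -0.   55.2]
shift cm [-30.65  15.77  18.04] rv [-21.1  41.5  51.1]
```

Request:
{"op": "move_arm", "data": {
  "rows": [
    {"claw":100,"x":-3,"y":1.6,"z":1.8,"rx":-2.1,"ry":4.1,"rz":5.1},
    {"claw":100,"x":-6.1,"y":3.2,"z":3.6,"rx":-4.2,"ry":8.3,"rz":10.2},
    {"claw":100,"x":-9.2,"y":4.7,"z":5.4,"rx":-6.3,"ry":12.4,"rz":15.3},
    {"claw":100,"x":-12.3,"y":6.3,"z":7.2,"rx":-8.4,"ry":16.6,"rz":20.4},
    {"claw":100,"x":-15.3,"y":7.9,"z":9,"rx":-10.5,"ry":20.7,"rz":25.5},
    {"claw":100,"x":-18.4,"y":9.5,"z":10.8,"rx":-12.7,"ry":24.9,"rz":30.7},
    {"claw":100,"x":-21.5,"y":11,"z":12.6,"rx":-14.8,"ry":29,"rz":35.8},
    {"claw":100,"x":-24.5,"y":12.6,"z":14.4,"rx":-16.9,"ry":33.2,"rz":40.9},
    {"claw":100,"x":-27.6,"y":14.2,"z":16.2,"rx":-19,"ry":37.3,"rz":46},
    {"claw":100,"x":-30.6,"y":15.8,"z":18,"rx":-21.1,"ry":41.5,"rz":51.1},
    {"claw":100,"x":-30.6,"y":15.8,"z":18,"rx":-21.1,"ry":41.5,"rz":51.1},
    {"claw":100,"x":-30.6,"y":15.8,"z":18,"rx":-21.1,"ry":41.5,"rz":51.1}
  ]
}}

```text
time: 3.5
tool_pos: [0.4063, -0.2428, 0.1949]
tcp_rot: [-179.8, -44.9, 1.4]
force: [0.5, -0.2, 1.0]
gripper_width: 0.0853
```

```bash
python3 -c "
from plan import *
Rg=rot(45,1.2);rel(tcp([.4905,-.243,.08],Rg,.04),Rg);rel(tcp([.4905,-.243,.08],Rg),Rg)"
```

```text
t 3.5 q [-72.3 -46.6 140.9  44.4  75.6   8.7] F [ 0.5 -0.2  1. ] w 0.08531517573262913 [ 0.4063 -0.2428  0.1949] [-179.8  -44.9    1.4]
shift cm [-2.14  0.25 11.98] rv [-0.3  0.1  0.1]
t 3.5 q [-72.3 -46.6 140.9  44.4  75.6   8.7] F [ 0.5 -0.2  1. ] w 0.08531517573262913 [ 0.4063 -0.2428  0.1949] [-179.8  -44.9    1.4]
shift cm [-2.13  0.27 15.98] rv [-0.3  0.1  0.1]
```

Request:
{"op": "move_arm", "data": {
  "rows": [
    {"claw":100,"x":0,"y":0,"z":2.5,"rx":0,"ry":0,"rz":0},
    {"claw":100,"x":-1,"y":0.1,"z":5,"rx":-0.3,"ry":0.1,"rz":0.1},
    {"claw":100,"x":-2.1,"y":0.2,"z":8,"rx":-0.3,"ry":0.1,"rz":0.1},
    {"claw":100,"x":-2.1,"y":0.2,"z":10,"rx":-0.3,"ry":0.1,"rz":0.1},
    {"claw":100,"x":-2.1,"y":0.2,"z":11,"rx":-0.3,"ry":0.1,"rz":0.1},
    {"claw":100,"x":-2.1,"y":0.2,"z":11,"rx":-0.3,"ry":0.1,"rz":0.1}
  ]
}}

```text
time: 4.1
tool_pos: [0.4716, -0.2403, 0.1032]
tcp_rot: [179.8, -45.0, 1.8]
force: [0.6, 0.7, 0.2]
gripper_width: 0.0857
```

```bash
python3 -c "
from plan import *
Rg=rot(45,1.2);rel(tcp([.4905,-.243,.08],Rg),Rg)
from h import *
im,_=capture('top');b,_=capture('scene')
z=lambda a,r:cv2.resize(a[r[1]:r[3],r[0]:r[2],::-1],(400,400),interpolation=2)
cv2.imwrite('pics/g1.png',np.hstack([z(im,(280,200,420,340)),z(b,(280,110,420,250))]))"
```

```text
t 4.1 q [-60.6 -28.5 140.7  49.7  55.    2.6] F [0.6 0.7 0.2] w 0.08570746495223562 [ 0.4716 -0.2403  0.1032] [179.8 -45.    1.8]
shift cm [-0.31  0.33  4.87] rv [-0.2 -0.   0.4]
```

View pics/g1.png

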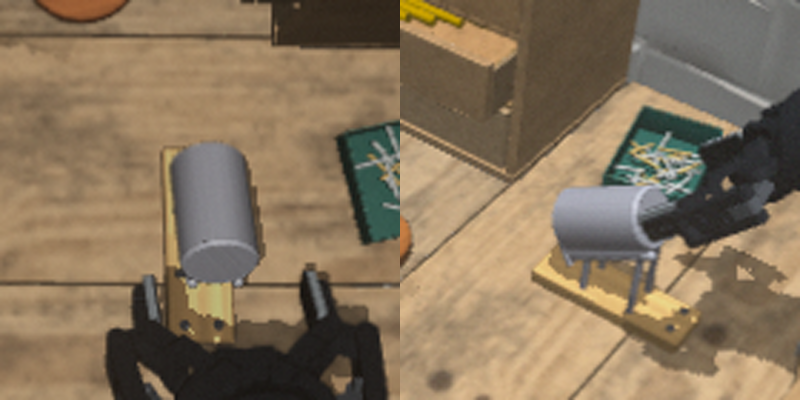

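```bash
python3 -c "
from plan import *
from h import *
p0,R0=now();M=R0.as_matrix();c=np.array([.4905,-.243,.08]);a=np.array([np.cos(np.radians(30)),.018,-.5])
Q=[p0+s*.0425*M[:,1]-o*M[:,2] for s in(1,-1) for o in (0.013,.03)]+[c-a*.0375,c+a*.0375,c-a*.0375+[0,.024,0],c-a*.0375-[0,.024,0]]
for n,o in(('top',(280,200)),('scene',(280,110))):
    p=camera_params(n);f=210/np.tan(np.radians(p['fovy']/2));K=np.array([[f,0,p['cx']],[0,f,p['cy']],[0,0,1]])
    uv=cv2.projectPoints(np.array(Q),cv2.Rodrigues(np.array(p['R']))[0],np.array(p['t']),K,np.array([p['k1'],0,0,0.]))[0][:,0]
    print(n,((uv-o)*400/140).round(0).tolist())
    _,d=capture(n)
    m=np.zeros((420,560),bool);m[200:340,280:420]=1
    P,u,v=pts(n,d,m)
    L=(P-p0)@M
    k=(L[:,2]>-.04)&(L[:,2]<.0)&(abs(L[:,1])>.03)&(abs(L[:,1])<.07)&(abs(L[:,0])<.02)
    for s in(1,-1):
        kk=k&(L[:,1]*s>0)
        if kk.any():print('finger',s,L[kk].min(0).round(4),L[kk].max(0).round(4),np.median(P[kk],0).round(3))
"
```

```text
t 4.2 q [-60.8 -28.7 140.7  49.7  55.1   2.6] F [-1.  -0.5  0.3] w 0.08570574246621003 [ 0.4711 -0.2416  0.1043] [179.7 -45.1   1.7]
top [[290.0, 255.0], [295.0, 275.0], [147.0, 258.0], [150.0, 278.0], [218.0, 264.0], [204.0, 164.0], [178.0, 264.0], [258.0, 264.0]]
finger 1 [-0.0063  0.0455 -0.04  ] [ 0.0115  0.0522 -0.0345] [ 0.451 -0.289  0.138]
finger -1 [ 0.0022 -0.0472 -0.0393] [ 0.0106 -0.0411 -0.034 ] [ 0.45  -0.197  0.138]
scene [[279.0, 169.0], [297.0, 162.0], [222.0, 231.0], [240.0, 225.0], [254.0, 215.0], [171.0, 217.0], [237.0, 233.0], [270.0, 198.0]]
```

The fingers straddle the closed end in the top crop, near (150,275) and (312,275), and the cup rim spans 180–260, so they're centred to within 2–3 mm. Next I'll advance and close.

Request:
{"op": "move_arm", "data": {
  "rows": [
    {"claw":100,"x":-0.3,"y":0.1,"z":1.5,"rx":0,"ry":0,"rz":0.3},
    {"claw":100,"x":-0.3,"y":0.1,"z":3,"rx":0,"ry":0,"rz":0.3},
    {"claw":100,"x":-0.3,"y":0.1,"z":4.2,"rx":0,"ry":0,"rz":0.3},
    {"claw":100,"x":-0.3,"y":0.1,"z":4.8,"rx":0,"ry":0,"rz":0.3},
    {"claw":100,"x":-0.3,"y":0.1,"z":4.8,"rx":0,"ry":0,"rz":0.3}
  ],
  "grip_force": 40
}}

```text
time: 4.8
tool_pos: [0.502, -0.2428, 0.067]
tcp_rot: [-179.9, -45.0, 1.0]
force: [-0.6, -0.1, 0.5]
gripper_width: 0.0854
```

Request:
{"op": "move_arm", "data": {
  "rows": [
    {"claw":30,"x":0,"y":0,"z":0,"rx":0,"ry":0,"rz":0},
    {"claw":30,"x":0,"y":0,"z":0,"rx":0,"ry":0,"rz":0},
    {"claw":30,"x":0,"y":0,"z":0,"rx":0,"ry":0,"rz":0},
    {"claw":30,"x":0,"y":0,"z":0,"rx":0,"ry":0,"rz":0},
    {"claw":30,"x":0,"y":0,"z":0,"rx":0,"ry":0,"rz":0},
    {"claw":30,"x":0,"y":0,"z":0,"rx":0,"ry":0,"rz":0}
  ],
  "grip_force": 40
}}

```text
time: 5.4
tool_pos: [0.5021, -0.242, 0.0678]
tcp_rot: [-179.8, -45.1, 1.1]
force: [-9.1, 7.6, 11.7]
gripper_width: 0.0476
```

Request:
{"op": "move_arm", "data": {
  "rows": [
    {"claw":30,"x":0.7,"y":0,"z":-0.7,"rx":0,"ry":0,"rz":0},
    {"claw":30,"x":1.8,"y":0,"z":-1.8,"rx":0,"ry":0,"rz":0},
    {"claw":30,"x":3.5,"y":0,"z":-3.5,"rx":0,"ry":0,"rz":0},
    {"claw":30,"x":5.5,"y":0,"z":-5.5,"rx":0,"ry":0,"rz":0},
    {"claw":30,"x":7.5,"y":0,"z":-7.5,"rx":0,"ry":0,"rz":0},
    {"claw":30,"x":9,"y":0,"z":-9,"rx":0,"ry":0,"rz":0},
    {"claw":30,"x":10,"y":0,"z":-10,"rx":0,"ry":0,"rz":0},
    {"claw":30,"x":10,"y":0,"z":-10,"rx":0,"ry":0,"rz":0}
  ],
  "grip_force": 50
}}

```text
time: 6.2
tool_pos: [0.5023, -0.2442, 0.2109]
tcp_rot: [179.8, -45.2, 1.2]
force: [-0.9, -0.1, -1.3]
gripper_width: 0.0468
```

```bash
python3 -c "
from plan import *
now()
from h import *
im,d=capture('top');b,d2=capture('scene')
cv2.imwrite('pics/g2.png',np.hstack([im[130:350,200:440,::-1],b[60:280,200:440,::-1]]))"
```

```text
t 6.2 q [-56.2 -33.7 132.1  42.9  61.1  18.1] F [-0.9 -0.1 -1.3] w 0.046825010632881595 [ 0.5023 -0.2442  0.2109] [179.8 -45.2   1.2]
```

View pics/g2.png

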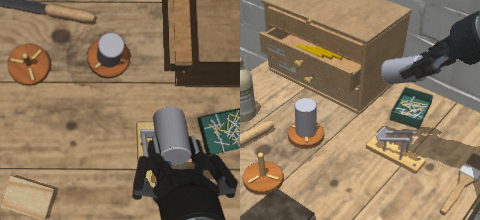

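The cup is held and clear of the cradle; it's at about (173,135) in the left crop and (400,68) in the right. Next is the flip and the move over the peg.

```bash
python3 -c "
from plan import *
Rf=rot(-15,1.2);p0,R0=now()
Rg=rot(45,1.2);g=Rg.inv().apply(np.array([.502,-.243,.067])-[.4905,-.243,.08]);print(g)
t=np.array([.652,-.008,.19])+Rf.apply(g);print(t)
rows(p0,R0,t,Rf,claw=30,n=12)"
```

```text
t 6.3 q [-56.2 -33.5 132.3  42.9  61.1  18. ] F [-0.6  1.  -1.1] w 0.04709369564941603 [ 0.5014 -0.243   0.2073] [-179.8  -45.     1. ]
[-0.00106244  0.00024084  0.01732233]
[ 0.64649666 -0.00835617  0.17354289]
n 12 [  8.17 -23.17  12.99] [ -0.1 -60.   -0.1]
[{"claw": 30, "x": 0.68, "y": -1.93, "z": 1.08, "rx": -0.01, "ry": -5.0, "rz": -0.01}, {"claw": 30, "x": 1.36, "y": -3.86, "z": 2.17, "rx": -0.01, "ry": -10.0, "rz": -0.02}, {"claw": 30, "x": 2.04, "y": -5.79, "z": 3.25, "rx": -0.02, "ry": -15.0, "rz": -0.03}, {"claw": 30, "x": 2.72, "y": -7.72, "z": 4.33, "rx": -0.03, "ry": -20.0, "rz": -0.04}, {"claw": 30, "x": 3.4, "y": -9.65, "z": 5.41, "rx": -0.04, "ry": -25.0, "rz": -0.05}, {"claw": 30, "x": 4.08, "y": -11.59, "z": 6.5, "rx": -0.04, "ry": -29.99, "rz": -0.06}, {"claw": 30, "x": 4.76, "y": -13.52, "z": 7.58, "rx": -0.05, "ry": -34.99, "rz": -0.07}, {"claw": 30, "x": 5.44, "y": -15.45, "z": 8.66, "rx": -0.06, "ry": -39.99, "rz": -0.08}, {"claw": 30, "x": 6.12, "y": -17.38, "z": 9.74, "rx": -0.06, "ry": -44.99, "rz": -0.09}, {"claw": 30, "x": 6.8, "y": -19.31, "z": 10.83, "rx": -0.07, "ry": -49.99, "rz": -0.1}, {"claw": 30, "x": 7.49, "y": -21.24, "z": 11.91, "rx": -0.08, "ry": -54.99, "rz": -0.11}, {"claw": 30, "x": 8.17, "y": -23.17, "z": 12.99, "rx": -0.09, "ry": -59.99, "rz": -0.12}]
```

Request:
{"op": "move_arm", "data": {
  "rows": [
    {"claw":30,"x":0.7,"y":-1.9,"z":1.1,"rx":0,"ry":-5,"rz":0},
    {"claw":30,"x":1.4,"y":-3.9,"z":2.2,"rx":0,"ry":-10,"rz":0},
    {"claw":30,"x":2,"y":-5.8,"z":3.2,"rx":0,"ry":-15,"rz":0},
    {"claw":30,"x":2.7,"y":-7.7,"z":4.3,"rx":0,"ry":-20,"rz":0},
    {"claw":30,"x":3.4,"y":-9.6,"z":5.4,"rx":0,"ry":-25,"rz":0},
    {"claw":30,"x":4.1,"y":-11.6,"z":6.5,"rx":0,"ry":-30,"rz":0},
    {"claw":30,"x":4.8,"y":-13.5,"z":7.6,"rx":0,"ry":-35,"rz":0},
    {"claw":30,"x":5.4,"y":-15.4,"z":8.7,"rx":0,"ry":-40,"rz":0},
    {"claw":30,"x":6.1,"y":-17.4,"z":9.7,"rx":0,"ry":-45,"rz":0},
    {"claw":30,"x":6.8,"y":-19.3,"z":10.8,"rx":0,"ry":-50,"rz":0},
    {"claw":30,"x":7.5,"y":-21.2,"z":11.9,"rx":0,"ry":-55,"rz":0},
    {"claw":30,"x":8.2,"y":-23.2,"z":13,"rx":0,"ry":-60,"rz":0}
  ]
}}

```text
time: 7.5
tool_pos: [0.6467, -0.0072, 0.1722]
tcp_rot: [-179.9, 15.3, 1.2]
force: [0.2, -1.2, -0.9]
gripper_width: 0.0474
```

```bash
cat > chk.py <<'E'
from plan import *
from h import *
from scipy.optimize import least_squares
import sys
p0,R0=now();M=R0.as_matrix()
Q=[];V=[]
for n in('scene','top'):
    im,d=capture(n);V.append(im)
    for r in trace(n,'cup_center'):
        m=cv2.erode(r['pixels'].astype(np.uint8),np.ones((3,3)))>0
        P,_,_=pts(n,d,m);md=np.median(P,0);print(n,r['confidence'],r['extent'],md.round(3))
        if np.linalg.norm(md-p0)<.09:Q.append(P)
    for s in trace(n,'free_stand_foot'):
        P,_,_=pts(n,d,s['pixels']);print(n,'stand',s['confidence'],np.median(P,0).round(3),s['extent'])
if Q:
  for P in Q+([np.vstack(Q)] if len(Q)>1 else []):
    P=P[np.linalg.norm(P-p0,axis=1)<.08]
    def res(p):
        a=np.array([p[3],p[4],-1]);a/=np.linalg.norm(a);q=P-p[:3];s=q@a;r=np.linalg.norm(q-s[:,None]*a,axis=1)
        return np.minimum(abs(r-.024),np.hypot(abs(abs(s)-.0375),np.maximum(r-.024,0)))+3*np.maximum(abs(s)-.0385,0)
    f=least_squares(res,list(p0-.018*M[:,2])+[0,0],loss='soft_l1',f_scale=.002)
    print('cup',f.x[:3].round(4),'lean deg x,y',np.degrees(f.x[3:]).round(1),len(P),f.cost,'in tool',((f.x[:3]-p0)@M).round(4))
cv2.imwrite(f'pics/{sys.argv[1]}.png',np.hstack([cv2.resize(V[1][120:260,180:340,::-1],(400,350),interpolation=2),cv2.resize(V[0][120:280,160:340,::-1],(394,350),interpolation=2)]))
E
python3 chk.py p1
```

```text
t 7.5 q [ -4.4  32.3  60.2  -1.4 102.8  84.3] F [ 0.2 -1.2 -0.9] w 0.04740697728892689 [ 0.6467 -0.0072  0.1722] [-179.9   15.3    1.2]
scene 0.85 [202.7, 147.5, 232.0, 195.8] [0.636 0.003 0.202]
scene stand 0.73 [ 0.648 -0.001  0.015] [204.6, 217.5, 241.4, 254.9]
scene stand 0.31 [ 0.476 -0.233  0.014] [322.6, 188.0, 385.8, 231.4]
top 0.79 [219.9, 157.0, 232.3, 189.3] [ 0.637 -0.026  0.19 ]
top stand 0.92 [ 0.644 -0.02   0.015] [212.7, 174.3, 249.0, 214.9]
cup [ 0.652  -0.0076  0.1871] lean deg x,y [-0.6 -0.4] 923 0.0003383938521319574 in tool [ 0.0011  0.0005 -0.0158]
cup [ 0.6509 -0.0074  0.1811] lean deg x,y [ 2.1 -3.1] 206 5.232758136148035e-05 in tool [ 0.0017  0.0003 -0.0097]
cup [ 0.6519 -0.0075  0.1871] lean deg x,y [-1.  -1.4] 1129 0.00053943570343762 in tool [ 0.0011  0.0004 -0.0157]
```

View pics/p1.png

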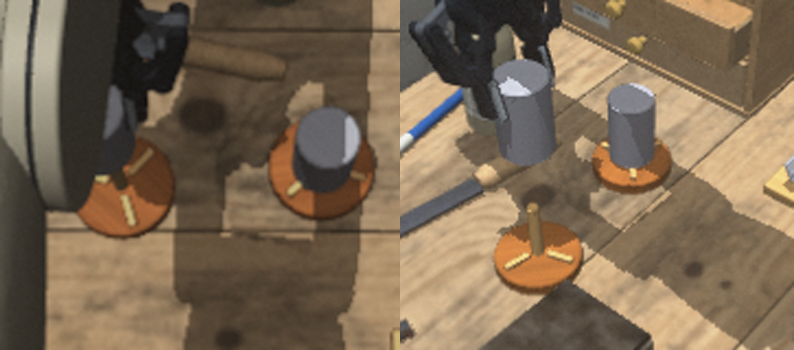

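The crop shows the cup mouth-down and upright (lean ≤1°) at about (525,112), over the free peg at (537,230). The fit puts it within 2 mm of the peg axis, against 15 mm of clearance. I'll lower it now.

Request:
{"op": "move_arm", "data": {
  "rows": [
    {"claw":30,"x":0.6,"y":0,"z":2,"rx":0,"ry":0,"rz":0},
    {"claw":30,"x":1.2,"y":0,"z":4,"rx":0,"ry":0,"rz":0},
    {"claw":30,"x":1.7,"y":0,"z":6,"rx":0,"ry":0,"rz":0},
    {"claw":30,"x":2.3,"y":0,"z":8,"rx":0,"ry":0,"rz":0},
    {"claw":30,"x":2.8,"y":0,"z":9.5,"rx":0,"ry":0,"rz":0},
    {"claw":30,"x":3.1,"y":0,"z":10.7,"rx":0,"ry":0,"rz":0},
    {"claw":30,"x":3.3,"y":0,"z":11.3,"rx":0,"ry":0,"rz":0},
    {"claw":30,"x":3.3,"y":0,"z":11.5,"rx":0,"ry":0,"rz":0},
    {"claw":30,"x":3.3,"y":0,"z":11.5,"rx":0,"ry":0,"rz":0}
  ]
}}

```text
time: 8.7
tool_pos: [0.6495, -0.0081, 0.0556]
tcp_rot: [-179.9, 14.9, 1.1]
force: [-0.5, -0.8, -1.5]
gripper_width: 0.0472
```

Request:
{"op": "move_arm", "data": {
  "rows": [
    {"claw":30,"x":0.07,"y":0,"z":0.25,"rx":0,"ry":0,"rz":0},
    {"claw":30,"x":0.13,"y":0,"z":0.5,"rx":0,"ry":0,"rz":0},
    {"claw":30,"x":0.16,"y":0,"z":0.6,"rx":0,"ry":0,"rz":0},
    {"claw":30,"x":0.16,"y":0,"z":0.6,"rx":0,"ry":0,"rz":0},
    {"claw":30,"x":0.16,"y":0,"z":0.6,"rx":0,"ry":0,"rz":0}
  ]
}}

```text
time: 9.2
tool_pos: [0.6493, -0.0079, 0.0488]
tcp_rot: [-179.9, 15.0, 1.1]
force: [0.3, -0.6, -1.9]
gripper_width: 0.0474
```

```bash
python3 chk.py p2
```

```text
t 9.2 q [-4.4 37.3 66.2 -1.3 91.4 84.6] F [ 0.3 -0.6 -1.9] w 0.04736973656439251 [ 0.6493 -0.0079  0.0488] [-179.9   15.     1.1]
scene 0.56 [209.9, 195.6, 234.9, 238.2] [0.638 0.001 0.085]
scene stand 0.67 [0.637 0.011 0.014] [202.9, 223.7, 243.7, 255.7]
top 0.71 [231.4, 180.8, 236.9, 200.5] [ 0.64  -0.028  0.063]
top stand 0.9 [ 0.636 -0.034  0.015] [225.1, 181.9, 249.1, 215.2]
cup [ 0.6541 -0.0085  0.0637] lean deg x,y [-0.3  0. ] 677 0.0002895205357053552 in tool [ 0.0008  0.0006 -0.0156]
cup [ 0.6553 -0.0096  0.0633] lean deg x,y [ 0.6 -0.6] 64 3.7092207573827363e-06 in tool [ 0.002   0.0018 -0.0155]
cup [ 0.6541 -0.0085  0.0637] lean deg x,y [-0.2  0.1] 741 0.0002975818515424499 in tool [ 0.0007  0.0007 -0.0156]
```

Request:
{"op": "move_arm", "data": {
  "rows": [
    {"claw":30,"x":0.05,"y":0,"z":0.2,"rx":0,"ry":0,"rz":0},
    {"claw":30,"x":0.1,"y":0,"z":0.4,"rx":0,"ry":0,"rz":0},
    {"claw":30,"x":0.13,"y":0,"z":0.5,"rx":0,"ry":0,"rz":0},
    {"claw":30,"x":0.13,"y":0,"z":0.5,"rx":0,"ry":0,"rz":0}
  ]
}}

```text
time: 9.9
tool_pos: [0.649, -0.0079, 0.0432]
tcp_rot: [-179.9, 15.0, 1.1]
force: [-0.4, 0.4, -1.8]
gripper_width: 0.0471
```

Request:
{"op": "move_arm", "data": {
  "rows": [
    {"claw":30,"x":0.02,"y":0,"z":0.06,"rx":0,"ry":0,"rz":0},
    {"claw":30,"x":0.02,"y":0,"z":0.06,"rx":0,"ry":0,"rz":0}
  ]
}}

```text
time: 10.1
tool_pos: [0.6493, -0.008, 0.0431]
tcp_rot: [-179.9, 15.0, 1.1]
force: [-1.2, -1.1, -1.5]
gripper_width: 0.0473
```

No contact yet; I'll go down in small steps.

Request:
{"op": "move_arm", "data": {
  "rows": [
    {"claw":30,"x":0.02,"y":0,"z":0.06,"rx":0,"ry":0,"rz":0},
    {"claw":30,"x":0.02,"y":0,"z":0.06,"rx":0,"ry":0,"rz":0}
  ]
}}

```text
time: 10.3
tool_pos: [0.6495, -0.008, 0.0429]
tcp_rot: [-179.9, 15.0, 1.1]
force: [-0.5, -1.3, 2.4]
gripper_width: 0.0472
```

Request:
{"op": "move_arm", "data": {
  "rows": [
    {"claw":30,"x":0.02,"y":0,"z":0.06,"rx":0,"ry":0,"rz":0},
    {"claw":30,"x":0.02,"y":0,"z":0.06,"rx":0,"ry":0,"rz":0}
  ]
}}

```text
time: 10.5
tool_pos: [0.6497, -0.008, 0.0428]
tcp_rot: [-179.9, 14.9, 1.1]
force: [-2.5, 0.2, 4.7]
gripper_width: 0.047
```

The wrist load rises at the expected height, with the cup centre at about 0.058, so the rim is on the ribs. Next I'll open and retreat.

Request:
{"op": "move_arm", "data": {
  "rows": [
    {"claw":70,"x":0,"y":0,"z":0,"rx":0,"ry":0,"rz":0},
    {"claw":85,"x":0,"y":0,"z":0,"rx":0,"ry":0,"rz":0},
    {"claw":100,"x":0,"y":0,"z":0,"rx":0,"ry":0,"rz":0},
    {"claw":100,"x":0,"y":0,"z":0,"rx":0,"ry":0,"rz":0},
    {"claw":100,"x":0,"y":0,"z":0,"rx":0,"ry":0,"rz":0},
    {"claw":100,"x":0,"y":0,"z":0,"rx":0,"ry":0,"rz":0}
  ]
}}

```text
time: 11.1
tool_pos: [0.6493, -0.0079, 0.0417]
tcp_rot: [-179.9, 15.0, 1.1]
force: [-0.3, -0.5, 0.8]
gripper_width: 0.0853
```

Request:
{"op": "move_arm", "data": {
  "rows": [
    {"claw":100,"x":-0.3,"y":0,"z":-1,"rx":0,"ry":0,"rz":0},
    {"claw":100,"x":-0.8,"y":0,"z":-3,"rx":0,"ry":0,"rz":0},
    {"claw":100,"x":-1.6,"y":0,"z":-6,"rx":0,"ry":0,"rz":0},
    {"claw":100,"x":-2.7,"y":0,"z":-10,"rx":0,"ry":0,"rz":0},
    {"claw":100,"x":-3.8,"y":0,"z":-14,"rx":0,"ry":0,"rz":0},
    {"claw":100,"x":-5,"y":0,"z":-18,"rx":0,"ry":0,"rz":0},
    {"claw":100,"x":-9,"y":0,"z":-19,"rx":0,"ry":0,"rz":0},
    {"claw":100,"x":-13,"y":0,"z":-19,"rx":0,"ry":0,"rz":0},
    {"claw":100,"x":-17,"y":0,"z":-19,"rx":0,"ry":0,"rz":0},
    {"claw":100,"x":-17,"y":0,"z":-19,"rx":0,"ry":0,"rz":0}
  ]
}}

```text
time: 12.1
tool_pos: [0.5309, -0.0104, 0.2719]
tcp_rot: [-179.9, 14.9, 1.1]
force: [-0.2, 0.3, -0.5]
gripper_width: 0.0852
```

```bash
sed -i 's/<.09:Q/<9:Q/; s/P=P\[np.linalg.norm(P-p0,axis=1)<.08\]/P=P[np.linalg.norm(P-[.652,-.008,.0575],axis=1)<.06]\n    if len(P)<50:continue/; s/list(p0-.018\*M\[:,2\])/[.652,-.008,.0575]/; s/+(\[np.vstack(Q)\] if len(Q)>1 else \[\])//' chk.py; python3 chk.py p3
```

```text
t 12.1 q [ -5.5  11.4  75.8  -1.7 107.6  83.1] F [-0.2  0.3 -0.5] w 0.08516945094089488 [ 0.5309 -0.0104  0.2719] [-179.9   14.9    1.1]
scene 0.96 [209.3, 200.1, 233.1, 238.8] [0.643 0.004 0.078]
scene stand 0.86 [0.636 0.011 0.014] [205.1, 224.2, 244.5, 255.0]
cup [ 0.6546 -0.0087  0.0576] lean deg x,y [-0.4  0.2] 703 0.00030888985834164214 in tool [0.1746 0.001  0.1752]
```

View pics/p3.png

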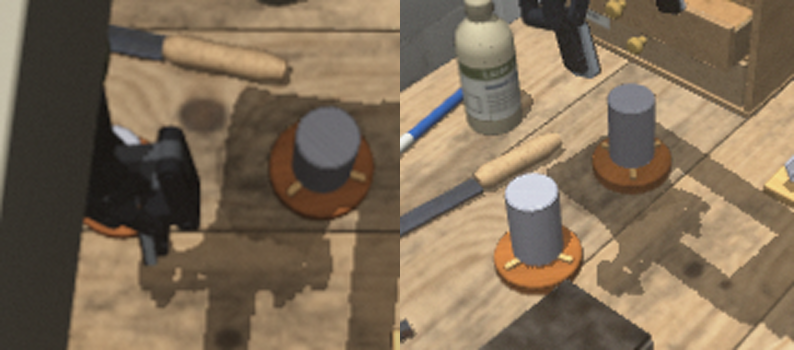

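The placed cup stands mouth down on the free stand at about (535,220) in the right crop. Its fitted centre height is 0.0576 (ideal 0.0575) and it leans less than 0.5°. The other cup hasn't moved, at (632,125), and the gripper is clear.

```bash
python3 -c "
from cell import *
print(sign_off())"
```

```text
the job is handed in; nothing more can be done
None
```

The steel cup is now mouth down over the free drying peg, and I handed the job in at about 12 s of the 45 s allowed. I gripped it from its closed end, lifted it straight out of the cradle, turned it 60° and lowered it over the peg. I let go only when the wrist force showed its rim was on the ribs.

**Last checks, from the scene camera with the gripper clear:**
- **Height:** the cup's centre measured 57.6 mm, against 57.5 mm for a fully seated cup.
- **Lean:** under 0.5°.
- **Position:** about 2 mm from my estimate of the peg's axis; the fit allows about 15 mm.
- **Other cup:** in the picture it stands where it was; I didn't measure it.

**Checks that failed or disagreed:**
- The top camera couldn't see the placed cup because the arm hid it, so only one camera confirms the final pose.
- While the cup hung above the peg, the top camera's fit was about 6 mm lower than the scene camera's and leaned 2–3°. It had few points, so I used the scene camera's fit.
- My first move call was refused as invalid input because its rows left out some values. It moved nothing.

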